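# Fasten the pump unit's filter cover with the slot key

### The job

One of the four slotted studs on the white pump unit's filter cover still stands up on its red collar. With the orange slot key from its black stand, push that stud down and turn it clockwise until it drops fully home into its catch, then stand the key back fully seated in its stand. Do not force anything (never more than about 35 N on the unit), touch the unit and its studs with the key only, and leave the other goods where they are.

Things in the scene. Friction and masses are not known exactly. Their poses are not given: they have to be found in the camera images.
- stud_slot (a point): Raised stud: dark round head, 44 mm across, 12 mm thick, on a red collar, at the unit's corner nearest the robot on the left; the other three are down already. Point: on the stud's axis, level with the head's top. x along the slot, z up. Slot 8 mm wide, 9 mm deep, right across the head, open at both ends. Head top is 26 mm above the cover when raised, 12 mm when home (head on cover).
- stud_press (a joint): Stud's downward travel, m: 0 raised (start), 0.014 home. No spring: a seal drags with 7 N and it stays where left. A hard ledge stops it first at 2.5 to 10.5 mm; the depth varies, is not shown and must be felt. Past 0.6 rad it turns only while resting on that ledge. At the end of the turn the ledge has a gap: a further push of 10 to 15 N drops it the last 3.5 to 11.5 mm home.
- stud (a joint): Turn of the stud, rad, growing clockwise seen from above. Starts at 0.1 to 0.5; the gap in the ledge is at 1.57 (give or take 0.09), with a firm stop at 1.64. Turning takes about 0.06 to 0.2 N m; the key has about 0.1 rad of play in the slot either way.
- machine: White pump unit, fixed, 240 x 300 x 100 mm (x, y, z), origin under its centre, z up; front with gauge, switch and vents is its -x face. The raised stud's axis is at (-65, +85) mm in its frame; the aluminium cover's top is 100 mm up.
- key_grip (a point): Slot key, 150 g, orange handle, steel blade. Point: centre of the handle, which is 44 mm long (x), 16 mm thick (y: pinch across y) and 46 mm high. Its foot is a collar 44 x 30 mm, from 23 to 29 mm below the point. Below that the flat blade, 30 mm wide (x), 5 mm thick, 45 mm long, wedge tip 74 mm below the point. z up.
- key_tip (a point): The tip of the key's blade, in the middle of its width; axes as the key's.
- holder_mouth (a point): Black key stand, fixed, a block 64 x 54 x 60 mm (x, y, z). The point is the middle of its top face; the pocket there, 37 mm along x and 12 mm along y, goes right through. Stored, the key stands upright with its blade in the pocket and its collar flat on the top face (the key_grip point 29 mm above this one), either way round.
- jar: Bystander: clear storage jar with a red lid, 84 mm across, 130 mm high; origin under its centre. Leave it alone.
- tin: Bystander: yellow tin, 74 mm across, 110 mm high; origin under its centre. Leave it alone.
- sauce: Bystander: amber bottle with a green cap, 64 mm across, 180 mm high; origin under its centre. Leave it alone.
- scoop_cup: Bystander: metal measuring mug, 90 mm across, 70 mm high; origin under its centre. Leave it alone.
- red_bowl: Bystander: red bowl, 130 mm across, 55 mm high; origin under its centre. Leave it alone.
- carton: Bystander: cardboard carton 120 x 90 x 80 mm; origin under its centre. Leave it alone.
Not all that is in view belongs to the job. There is more than one size of the part that bears key_grip; the job needs the middle-sized. Several things look just like the part that bears holder_mouth: the one meant starts farthest from the robot's base.

How it is judged:
By the outcome, as a careful person would: the job done as asked, in the order asked, and still so for the second after the job is handed in, with the robot touching nothing.
It also fails if it takes over 67 s, if anything falls off the work surface, if the arm or the gripper's body presses on something with over 40 N, if the wrist force passes 120 N, or if a joint passes its speed limit or range.

### The arm

A 7-joint arm with a two-finger parallel gripper is mounted at the origin on the work surface. World frame = base frame: x ahead of the robot, y to its left, z up, the work surface at z = 0. Lengths are in m, angles in degrees, forces in N, time in s.
With the tool pointing down it reaches from about 0.425 to 0.825 m from the base axis. Payload 3.6 kg.
Tool frame: the origin (TCP) lies at the very end of the fingers, on their centre line; the grasp point (between the pads) lies 19 mm behind it; z points along the fingers, y is the line along which they close (so a half turn about z gives the same grasp; the last joint's range is limited). The gripper opens to 93 mm and grips with 3 to 60 N. Pads are 15 mm wide; open, the fingers measure 128 mm over their backs; the gripper's body (75 mm by 188 mm) begins 65 mm behind the grasp point.
Start: joints at [-67.695, 35.231, -0.722, 81.555, 0.464, 63.22, -2.315], TCP at [0.263, 0.595, 0.219] pointing down, gripper open.
Joint ranges: [-178.69, 178.69], [-17.37, 117.87], [-77.05, 75.6], [15.02, 138.74], [-78.02, 258.01], [0.78, 113.62], [-162.83, 162.83]. Speed limits (degrees/s): [159.86, 159.86, 180, 180, 180, 180, 180].

### API

Orientations are given as [roll, pitch, yaw] about the fixed x, y, z axes, in that order (R = Rz(yaw) Ry(pitch) Rx(roll)).
In Python, from station import bot gives the robot as it stands.
- The arm moves only by the tool arm_command, never from a script. Its argument "steps" is a list of rows, each a list of 3 entries, a list of its own where there are three numbers: the shift along the world's x, y, z in mm, then the turn, a rotation vector about the world's x, y, z in rad, then the opening, from -1 (shut) to 1 (fully open). A call has 1 to 8 rows; each row is the pose to reach, as a shift and turn from the pose commanded when the call began; what a row does not reach only later rows make up. A row lasts 1/8 s, in which the tool goes at most 62.5 mm and 10.7 degrees, less where a joint would pass 70% of its speed; a pose out of reach is approached as far as the arm can. A call with a gripper value outside its range is refused whole. The fingers move at their own pace and stop on an object; "squeeze" is the grip in N (left out, the last holds). Time passes only in rows, so rows that repeat a pose let the fingers close. It gives the time, the measured TCP pose, the force, the opening and the grip force at its end, in the units of the state.
- bot.sense(): the state, without advancing time (a new reading comes with each control period).
- bot.read_camera(name): name is "scene" or "top" or "wrist"; returns the picture (400x640x3 uint8, red, green, blue); there is no depth.
- bot.get_calibration(name): a dict with "mtx" (3x3 intrinsics, pixels), "R" (3x3) and "t" (3): a world point X has camera coordinates R X + t; the wrist camera has in their place "hand_eye" (4x4, takes a point from camera to tool coordinates, whose origin is the TCP and whose axes are the flange's). Camera axes: x right, y down, z forward; pixel columns grow to the right and rows downward; lengths in m; the calibration is good to about 2 mm. A picture is of the moment at which its call begins: read the wrist's pose just before it. get_calibration takes no time and is no camera call.
- bot.sign_off(): hands the job in; it is judged then, once.
The state is a dict: "t": time; "q": joint angles; "qvel": joint speeds; "tau": joint torques, N m; "eef_pos": TCP position; "tool_rot": TCP orientation; "ft_force": force on the tool from outside, world axes, zero at the start; "moment": the same for the moment, N m; "width": opening from 0.0 (shut) to 1.0 (fully open); "grasp_force": force on a finger pad.
Only numpy, scipy, OpenCV 4.12 (cv2) and the standard library are available. Lean on these libraries where they do the work, as an engineer would, in place of code of your own. Each camera call takes 0.05 s, during which the arm holds its last target. There are 200 camera calls.

## Working session

There is one attempt and no reset: what is moved stays moved. The work goes in short steps, Python scripts to look and compute and a tool call to move; the robot and the scene stay as the last step left them, time stands still between calls to the robot, and variables do not carry over. Pictures are saved under pics/ and viewed, at most 10 in all, crops included, and the job is handed in when it is done.

Besides the shell and the picture viewer there is one more tool, called after "Emit:" by a JSON object that holds its "op" and its "data", one argument or row to a line. arm_command: Moves the arm, as the interface text tells. Its arguments: {"type":"object","properties":{"steps":{"type":"array","items":{"type":"array"}},"squeeze":{"type":"number"}},"required":["steps"]}

```bash
mkdir -p pics; cat > h.py <<'E'
import numpy as np, cv2
from station import bot
from scipy.spatial.transform import Rotation as Ro
def cal(n):
    c=bot.get_calibration(n); return {k:np.array(v) for k,v in c.items()}
def ray(n,uv,s=None):
    c=cal(n); d=np.linalg.inv(c['mtx'])@np.array([uv[0],uv[1],1.])
    if 'R' in c: return -c['R'].T@c['t'], c['R'].T@d
    T=np.eye(4); T[:3,:3]=Ro.from_euler('xyz',s['tool_rot'],degrees=True).as_matrix(); T[:3,3]=s['eef_pos']
    M=T@c['hand_eye']; return M[:3,3], M[:3,:3]@d
def onz(n,uv,z,s=None):
    o,d=ray(n,uv,s); return o+d*(z-o[2])/d[2]
def grab(n,f):
    im=bot.read_camera(n); cv2.imwrite(f'pics/{f}.png',im[:,:,::-1]); return im
E
python3 - <<'E'
from h import *
s=bot.sense(); print(s)
for n in ['scene','top']:
    grab(n,n+'0'); c=cal(n); print(n,c['mtx'].round(1).tolist(),(-c['R'].T@c['t']).round(3))
E
```

```text
{'t': 0.0, 'q': array([-67.69388608,  35.28817754,  -0.72194351,  81.63814768,
         0.46558402,  63.22094566,  -2.31441548]), 'qvel': array([-0.01591997, -0.08068415,  0.12733563, -0.01114597,  0.03107641,
       -0.00561217, -0.00125524]), 'tau': array([-1.64355506e-04, -4.58927214e+01,  2.08772868e-01, -1.65743226e+01,
       -6.11231569e-02,  2.03812035e-02,  2.22535996e-04]), 'eef_pos': array([0.26225024, 0.59389699, 0.21751175]), 'tool_rot': array([-1.79855684e+02,  3.89910410e-03,  1.56179599e+02]), 'ft_force': array([ 0.55373362, -0.13072949, -0.48645077]), 'moment': array([ 0.06412655, -0.02650779,  0.04778476]), 'grasp_force': 0.0, 'width': 0.9998790135130222}
scene [[452.2, 0.0, 311.5], [0.0, 452.2, 201.2], [0.0, 0.0, 1.0]] [1.    0.72  0.935]
top [[483.4, 0.0, 316.3], [0.0, 483.4, 193.0], [0.0, 0.0, 1.0]] [ 0.293 -0.023  1.46 ]
```

View pics/top0.png

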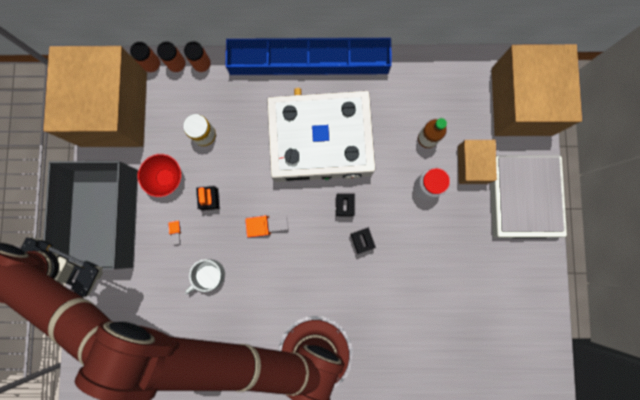

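View pics/scene0.png

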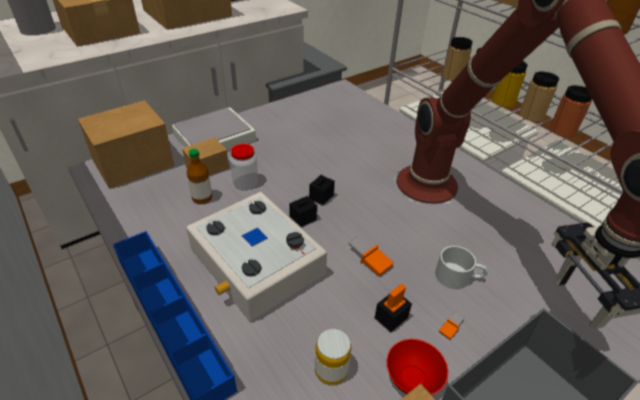

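The top view shows three orange keys: one in a stand at (208,197), a large one lying at (262,226) and a small one lying at (174,230). The black stands are at (208,197), (345,205) and (362,240). The raised stud is at (292,157). The key standing at (208,197) looks middle-sized, and its stand looks farthest from the base at about (316,350). I'll confirm both with measurements and an enlarged crop.

```bash
python3 - <<'E'
from h import *
t=cv2.imread('pics/top0.png'); s=cv2.imread('pics/scene0.png')
a=cv2.resize(t[140:250,150:310],(800,550),interpolation=cv2.INTER_CUBIC)[:300]
a=cv2.resize(t[140:250,150:380],(800,383)); b=cv2.resize(s[220:350,340:480],(233*1,216))
b=cv2.resize(s[270:345,340:480],(400,214)); c=cv2.resize(s[200:275,240:380],(400,214))
cv2.imwrite('pics/c1.png',np.vstack([a,np.hstack([b,c])]))
hsv=cv2.cvtColor(t,cv2.COLOR_BGR2HSV)
def blobs(m,lo,hi):
    n,l,st,ce=cv2.connectedComponentsWithStats(m)
    return [(i,st[i],ce[i],cv2.minAreaRect(cv2.findContours((l==i).astype('u1'),0,1)[0][0])) for i in range(1,n) if lo<st[i][4]<hi]
print('orange')
for i,st,ce,r in blobs(cv2.inRange(hsv,(5,180,150),(14,255,255)),30,1500): print(st,ce.round(1),[np.round(x,1) for x in r],onz('top',ce,0.1 if st[1]<205 else .01).round(3))
print('black')
for i,st,ce,r in blobs(cv2.inRange(hsv,(0,0,0),(180,255,55)),100,3000):
    p=onz('top',ce,.06); print(st,ce.round(1),[np.round(x,1) for x in r],p.round(3),np.hypot(*p[:2]).round(3))
print('white')
m=cv2.inRange(hsv,(0,0,190),(180,40,255)); m[:, :250]=0; m[:,390:]=0
for i,st,ce,r in blobs(m,3000,30000):
    print(st,r); 
    for q in cv2.boxPoints(r): print(q,onz('top',q,.1).round(4))
E
```

```text
orange
[198 188   7  16  94] [201.2 195.1] [array([201. , 195.5]), array([15.,  6.]), np.float64(90.0)] [0.457 0.323 0.1  ]
[207 189   4  16  57] [208.5 196.1] [array([208.5, 196.5]), array([15.,  3.]), np.float64(90.0)] [0.454 0.302 0.1  ]
[246 216  23  21 387] [256.8 226.3] [array([256.7, 226.3]), array([18.6, 21. ]), np.float64(82.9)] [0.373 0.176 0.01 ]
[169 222  11  12 104] [174.  227.2] [array([174. , 227.2]), array([10.6,  9.6]), np.float64(81.9)] [0.371 0.425 0.01 ]
black
[130  42  20  19 306] [139.7  51.1] [array([139.5,  51. ]), array([18., 19.]), np.float64(90.0)] [0.904 0.534 0.06 ] 1.05
[157  42  20  19 301] [166.5  51. ] [array([166.5,  51. ]), array([19.1, 17.7]), np.float64(45.0)] [0.904 0.452 0.06 ] 1.01
[184  42  20  19 296] [193.4  50.8] [array([193.5,  51. ]), array([18., 19.]), np.float64(90.0)] [0.904 0.37  0.06 ] 0.976
[ 115  163   22  106 1771] [125.6 217.2] [array([125.9, 215.8]), array([ 17.6, 105.3]), np.float64(2.9)] [0.397 0.552 0.06 ] 0.68
[198 187  21  24 215] [211.4 200.5] [array([208. , 198.5]), array([23., 20.]), np.float64(90.0)] [0.446 0.303 0.06 ]
[... 513 characters left out ...]
.429
[297 339  47  26 447] [320.5 348.6] [array([322.2, 349. ]), array([48.4, 18. ]), np.float64(16.5)] [ 0.027 -0.016  0.06 ] 0.031
[256 348  43  12 183] [277.1 353.6] [array([276.7, 354.3]), array([42.9,  6.6]), np.float64(8.1)] [0.013 0.106 0.06 ] 0.107
[107 357  44  35 265] [137.2 377. ] [array([134.8, 380.2]), array([23. , 52.9]), np.float64(50.8)] [-0.051  0.498  0.06 ] 0.5
white
[ 268   90  107   87 7125] ((320.0649719238281, 133.4957733154297), (80.82828521728516, 104.32186126708984), 86.26860046386719)
[265.3845  96.5619] [0.7456 0.1439 0.1   ]
[369.4852   89.77271] [ 0.7646 -0.1591  0.1   ]
[374.74545 170.42966] [ 0.5268 -0.1708  0.1   ]
[270.64474 177.21884] [0.5079 0.1258 0.1   ]
```

View pics/c1.png

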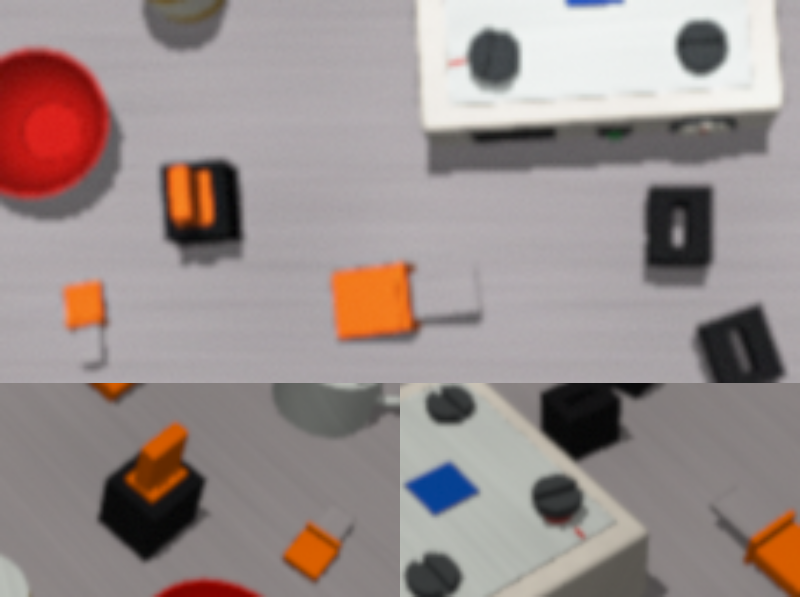

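The crop confirms it. The standing key is the middle-sized one, and its stand at (208,197) is 0.54 m from the base, against 0.44 m and 0.36 m for the other two. The raised stud's slot runs roughly along world x. The cover measures 238 x 298 mm, which fits the given size.

```bash
python3 - <<'E'
from h import *
print(cal('wrist')['hand_eye'].round(3).tolist(), cal('wrist')['mtx'].round(0).tolist())
print('handle top',onz('top',(201.2,195.1),.112).round(4)); print('stand far corner',onz('top',(198,187),.06).round(4))
print('stud',onz('top',(292,157),.126).round(4))
# scene view of handle
s=cv2.imread('pics/scene0.png'); hsv=cv2.cvtColor(s,cv2.COLOR_BGR2HSV)
m=cv2.inRange(hsv,(5,180,120),(14,255,255)); m[:280]=0; m[320:]=0; m[:,:375]=0; m[:,415:]=0
ys,xs=np.nonzero(m); print(xs.mean(),ys.mean(),ys.min())
o1,d1=ray('top',(201.2,195.1)); o2,d2=ray('scene',(xs.mean(),ys.mean()))
k=np.linalg.lstsq(np.c_[d1,-d2],o2-o1,rcond=None)[0]; print(o1+k[0]*d1,o2+k[1]*d2)
E
```

```text
[[0.0, -0.957, -0.29, 0.081], [1.0, -0.0, 0.0, 0.0], [-0.0, -0.29, 0.957, -0.165], [0.0, 0.0, 0.0, 1.0]] [[284.0, 0.0, 326.0], [0.0, 284.0, 199.0], [0.0, 0.0, 1.0]]
handle top [0.4554 0.3198 0.112 ]
stand far corner [0.4856 0.3432 0.06  ]
stud [0.5611 0.0635 0.126 ]
395.89340101522845 297.18781725888323 284
[0.45828256 0.32588795 0.08815685] [0.46100562 0.32303882 0.0877598 ]
```

Emit:
{"op": "arm_command", "data": {
  "steps": [
    [[35, -50, 0], [0, 0, 0.1], 1],
    [[75, -105, 0], [0, 0, 0.2], 1],
    [[115, -165, 0], [0, 0, 0.3], 1],
    [[155, -222, 0], [0, 0, 0.416], 1],
    [[192, -276, 0], [0, 0, 0.416], 1],
    [[192, -276, 0], [0, 0, 0.416], 1],
    [[192, -276, 0], [0, 0, 0.416], 1]
  ]
}}

```text
t: 0.98
eef_pos: [0.4559, 0.316, 0.2183]
tool_rot: [-179.9, -0.0, 179.7]
ft_force: [-0.2, 1.0, -0.5]
width: 1.003
grasp_force: 0.0
```

```bash
python3 - <<'E'
from h import *
s=bot.sense(); print(s['t'],s['eef_pos'],s['tool_rot'],s['q'][6],s['ft_force'])
im=grab('wrist','w1'); hsv=cv2.cvtColor(im,cv2.COLOR_RGB2HSV)
m=cv2.inRange(hsv,(3,170,90),(16,255,255))
for c in cv2.findContours(m,0,1)[0]:
    if cv2.contourArea(c)>150:
        r=cv2.minAreaRect(c); print(r)
        for q in cv2.boxPoints(r): print(q.round(1),onz('wrist',q,.112,s).round(4),onz('wrist',q,.066,s).round(4))
E
```

```text
0.975 [0.45586466 0.31600076 0.21827187] [-1.79909556e+02 -7.93728694e-03  1.79695446e+02] 49.39977265586503 [-0.16686733  0.99547248 -0.45446579]
((438.2889099121094, 227.4061279296875), (58.107460021972656, 35.65362548828125), 34.592288970947266)
[404.3 225.6] [0.486  0.3959 0.112 ] [0.5048 0.4093 0.066 ]
[424.5 196.2] [0.4547 0.4137 0.112 ] [0.4682 0.4301 0.066 ]
[472.3 229.2] [0.4904 0.4663 0.112 ] [0.5099 0.4916 0.066 ]
[452.1 258.6] [0.5241 0.4496 0.112 ] [0.5493 0.4721 0.066 ]
((330.1336669921875, 191.83663940429688), (49.65235900878906, 26.368486404418945), 84.2894058227539)
[314.5 168.4] [0.4262 0.3048 0.112 ] [0.4349 0.3027 0.066 ]
[340.8 165.8] [0.4238 0.3301 0.112 ] [0.432  0.3324 0.066 ]
[345.7 215.2] [0.4744 0.3356 0.112 ] [0.4913 0.3388 0.066 ]
[319.5 217.9] [0.4771 0.3089 0.112 ] [0.4944 0.3076 0.066 ]
((413.71746826171875, 108.16728973388672), (31.903661727905273, 30.265369415283203), 82.56858825683594)
[396.6  94.3] [0.3592 0.3796 0.112 ] [0.3565 0.3903 0.066 ]
[426.7  90.4] [0.3561 0.4062 0.112 ] [0.3529 0.4214 0.066 ]
[430.8 122. ] [0.3834 0.4127 0.112 ] [0.3849 0.429  0.066 ]
[400.8 125.9] [0.3868 0.3853 0.112 ] [0.3888 0.3969 0.066 ]
((207.21746826171875, 111.16727447509766), (51.08897399902344, 65.91986846923828), 82.56858825683594)
[171.2  90.1] [0.3546 0.1777 0.112 ] [0.3511 0.1542 0.066 ]
[236.6  81.6] [0.3478 0.2369 0.112 ] [0.3432 0.2234 0.066 ]
[243.2 132.2] [0.3917 0.2389 0.112 ] [0.3945 0.2256 0.066 ]
[177.8 140.8] [0.3992 0.1767 0.112 ] [0.4033 0.1529 0.066 ]
```

View pics/w1.png

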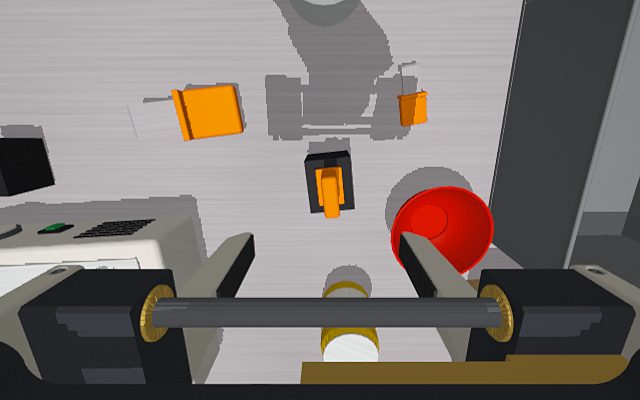

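The wrist view shows the standing key with its handle top near (331,195). The stand's top face runs from about (305,160) to (354,212) and is turned a few degrees.

```bash
python3 - <<'E'
from h import *
s=bot.sense(); im=cv2.imread('pics/w1.png'); x0,y0=290,135
c=im[y0:230,x0:370]; hsv=cv2.cvtColor(c,cv2.COLOR_BGR2HSV)
dk=cv2.inRange(hsv,(0,0,0),(180,255,60)); org=cv2.inRange(hsv,(3,170,90),(16,255,255))
print('V hist',np.histogram(hsv[...,2][org>0],bins=8))
def rep(m,z,n):
    k=max(cv2.findContours(m,0,1)[0],key=cv2.contourArea); r=cv2.minAreaRect(k)
    P=np.array([onz('wrist',q+[x0,y0],z,s)[:2] for q in cv2.boxPoints(r)])
    e=P-np.roll(P,1,0); L=np.linalg.norm(e,axis=1); a=np.degrees(np.arctan2(*e[L.argmax()][::-1]))
    print(n,P.round(4).tolist(),'mean',P.mean(0).round(4),'L',L.round(3),'ang',a.round(1))
rep(dk|org,.06,'stand')
rep(org,.066,'all orange')
for th in (200,225,240): rep(org&(hsv[...,2]>th).astype('u1')*255,.112,f'bright{th}')
g=cv2.resize(c,None,fx=6,fy=6,interpolation=cv2.INTER_NEAREST); cv2.imwrite('pics/c2.png',g)
E
```

```text
V hist (array([  9,  17, 119,  46,  92,  42,  52,  19]), array([ 95.  , 114.75, 134.5 , 154.25, 174.  , 193.75, 213.5 , 233.25,
       253.  ]))
stand [[0.4183, 0.2925], [0.4126, 0.3441], [0.4901, 0.3545], [0.4965, 0.2993]] mean [0.4544 0.3226] L [0.079 0.052 0.078 0.056] ang -175.0
all orange [[0.4332, 0.3055], [0.4302, 0.3351], [0.4894, 0.3418], [0.4927, 0.3106]] mean [0.4614 0.3232] L [0.06  0.03  0.06  0.031] ang -175.1
bright200 [[0.4471, 0.3283], [0.4471, 0.3304], [0.4734, 0.3317], [0.4735, 0.3296]] mean [0.4603 0.33  ] L [0.026 0.002 0.026 0.002] ang -177.3
bright225 [[0.4745, 0.3255], [0.4745, 0.3255], [0.4745, 0.3245], [0.4745, 0.3245]] mean [0.4745 0.325 ] L [0.001 0.    0.001 0.   ] ang 89.9
bright240 [[0.4745, 0.3204], [0.4745, 0.3204], [0.4745, 0.3204], [0.4745, 0.3204]] mean [0.4745 0.3204] L [0. 0. 0. 0.] ang 0.0
```

View pics/c2.png

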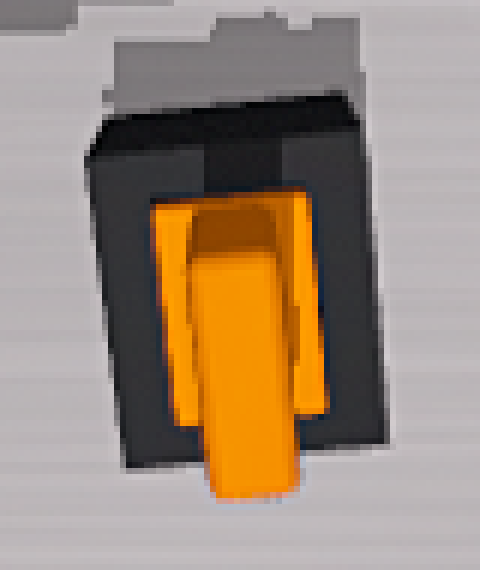

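```bash
python3 - <<'E'
from h import *
s=bot.sense()
for n,z,C in [('stand',.06,[(88,158),(362,125),(390,443),(126,468)]),('collar',.066,[(152,205),(310,192),(328,412),(178,427)]),('handle',.112,[(192,258),(283,248),(298,492),(212,498)])]:
    P=np.array([onz('wrist',(u/6+290,v/6+135),z,s)[:2] for u,v in C]); e=np.roll(P,-1,0)-P
    print(n,P.mean(0).round(4),np.linalg.norm(e,axis=1).round(4),np.degrees(np.arctan2(e[1,1],e[1,0])).round(1),np.degrees(np.arctan2(-e[3,1],-e[3,0])).round(1))
E
```

```text
stand [0.4545 0.3234] [0.0525 0.064  0.0532 0.063 ] 6.4 5.6
collar [0.4546 0.3234] [0.0299 0.0437 0.0295 0.0443] 5.5 5.9
handle [0.4541 0.3235] [0.0149 0.0423 0.0146 0.0418] 4.0 4.3
```

The three faces agree: the key is at (0.4545, 0.3235) with yaw about 5.7°, and the sizes match (64x53, 44x30, 42x15 mm). I'll approach with the gripper half open so it clears the bowl.

Emit:
{"op": "arm_command", "data": {
  "steps": [
    [[-1, 7, 0], [0, 0, 0.105], 0],
    [[-1, 7, -40], [0, 0, 0.105], 0],
    [[-1, 7, -80], [0, 0, 0.105], 0],
    [[-1, 7, -80], [0, 0, 0.105], 0],
    [[-1, 7, -80], [0, 0, 0.105], 0]
  ],
  "squeeze": 60
}}

```text
t: 1.65
eef_pos: [0.4533, 0.3277, 0.1398]
tool_rot: [179.9, 0.1, -173.8]
ft_force: [0.7, -0.8, 1.1]
width: 0.525
grasp_force: 0.0
```

Emit:
{"op": "arm_command", "data": {
  "steps": [
    [[0, 0, 0], [0, 0, 0], 0],
    [[0, 0, 0], [0, 0, 0], 0]
  ]
}}

```text
t: 1.9
eef_pos: [0.4541, 0.3262, 0.14]
tool_rot: [179.9, 0.1, -174.0]
ft_force: [0.2, -1.2, 0.0]
width: 0.501
grasp_force: 0.0
```

```bash
python3 - <<'E'
from h import *
for i in range(4):
    s=bot.sense(); print(s['t'],s['eef_pos'].round(4),s['tool_rot'].round(2),s['ft_force'].round(2)); bot.read_camera('top')
E
```

```text
1.9 [0.4541 0.3262 0.14  ] [ 1.7992e+02  1.3000e-01 -1.7397e+02] [ 0.18 -1.25  0.04]
1.95 [0.454  0.326  0.1397] [ 1.7994e+02  1.0000e-01 -1.7398e+02] [0.85 0.22 0.13]
2.0 [0.4539 0.3258 0.1395] [ 1.7996e+02  8.0000e-02 -1.7398e+02] [-0.22  0.57 -0.11]
2.05 [0.4538 0.3257 0.1392] [ 1.7997e+02  5.0000e-02 -1.7398e+02] [ 0.39  0.13 -0.23]
```

Emit:
{"op": "arm_command", "data": {
  "steps": [
    [[0.5, -2.5, -25], [0, 0, 0], 0],
    [[0.5, -2.5, -50], [0, 0, 0], 0],
    [[0.5, -2.5, -65], [0, 0, 0], 0],
    [[0.5, -2.5, -65], [0, 0, 0], 0],
    [[0.5, -2.5, -65], [0, 0, 0], -1],
    [[0.5, -2.5, -65], [0, 0, 0], -1],
    [[0.5, -2.5, -65], [0, 0, 0], -1],
    [[0.5, -2.5, -65], [0, 0, 0], -1]
  ]
}}

```text
t: 3.1
eef_pos: [0.4544, 0.3223, 0.0742]
tool_rot: [-179.9, 0.0, -174.0]
ft_force: [-0.6, -1.5, 2.9]
width: 0.168
grasp_force: 60.0
```

```bash
python3 - <<'E'
from h import *
s=bot.sense(); print(s['t'],s['eef_pos'].round(4),s['tool_rot'].round(2),s['ft_force'].round(2),s['moment'].round(2),s['width'],s['grasp_force'])
E
```

```text
3.1 [0.4544 0.3223 0.0742] [-1.7994e+02  3.0000e-02 -1.7400e+02] [-0.58 -1.54  2.92] [-0.38  0.01 -0.01] 0.16808139172481576 60.00110685825348
```

Emit:
{"op": "arm_command", "data": {
  "steps": [
    [[0, 0, 30], [0, 0, 0], -1],
    [[0, 0, 80], [0, 0, 0], -1],
    [[0, 0, 130], [0, 0, 0], -1],
    [[20, -40, 156], [0, 0, 0], -1],
    [[50, -95, 156], [0, 0, 0], -1],
    [[80, -150, 156], [0, 0, 0], -1],
    [[110, -200, 156], [0, 0, 0], -1],
    [[110, -200, 156], [0, 0, 0], -1]
  ]
}}

```text
t: 4.1
eef_pos: [0.5663, 0.1155, 0.2288]
tool_rot: [-179.7, 0.0, -174.6]
ft_force: [-0.8, 0.2, -2.0]
width: 0.167
grasp_force: 60.0
```

Emit:
{"op": "arm_command", "data": {
  "steps": [
    [[0, 0, 0], [0, 0, 0], -1],
    [[0, 0, 0], [0, 0, 0], -1],
    [[0, 0, 0], [0, 0, 0], -1],
    [[0, 0, 0], [0, 0, 0], -1]
  ]
}}

```text
t: 4.6
eef_pos: [0.5637, 0.124, 0.2297]
tool_rot: [180.0, 0.0, -173.9]
ft_force: [0.7, 0.1, -1.9]
width: 0.168
grasp_force: 60.0
```

```bash
python3 - <<'E'
from h import *
s=bot.sense(); print(s['t'],s['eef_pos'].round(4),s['tool_rot'].round(2),s['ft_force'].round(2),s['moment'].round(2),s['width'],s['q'].round(1))
im=grab('wrist','w2')
print(s['eef_pos']); np.save('s2.npy',[s],allow_pickle=True)
E
```

```text
4.6 [0.5637 0.124  0.2297] [ 179.99    0.   -173.87] [ 0.68  0.07 -1.9 ] [ 0.05  0.03 -0.01] 0.1684512835108813 [-10.5  28.2  -6.3  93.1   3.4  59.   78.3]
[0.56370575 0.12400271 0.22972492]
```

View pics/w2.png

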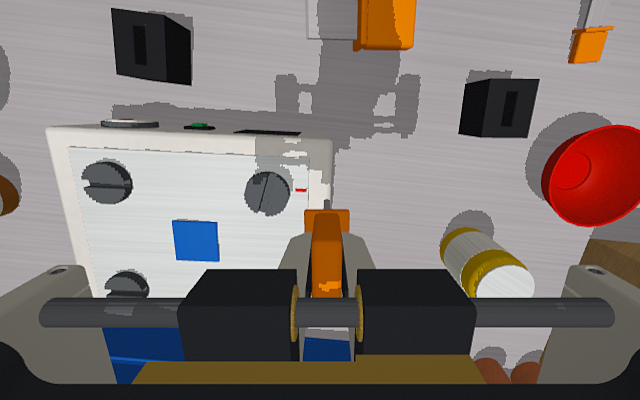

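The raised stud is clear at (268,193), with its slot close to world x. The key is held straight at (327,240). I'll take an enlarged crop to measure the stud.

```bash
python3 - <<'E'
from h import *
s=np.load('s2.npy',allow_pickle=True)[0]; im=cv2.imread('pics/w2.png'); x0,y0=235,160
c=im[y0:225,x0:320]; cv2.imwrite('pics/c3.png',cv2.resize(c,None,fx=8,fy=8,interpolation=cv2.INTER_CUBIC))
g=cv2.cvtColor(c,cv2.COLOR_BGR2GRAY); m=(g<125).astype('u1')*255
k=max(cv2.findContours(m,0,1)[0],key=cv2.contourArea); e=cv2.fitEllipse(cv2.convexHull(k)); print(e,cv2.minEnclosingCircle(k))
print(onz('wrist',np.array(e[0])+[x0,y0],.126,s),onz('wrist',np.array(e[0])+[x0,y0],.122,s))
E
```

```text
((31.746952056884766, 33.05858612060547), (44.50936508178711, 45.531978607177734), 101.97710418701172) ((31.5, 33.0), 23.048959732055664)
[0.56436318 0.0653606  0.126     ] [0.56556872 0.06461581 0.122     ]
```

View pics/c3.png

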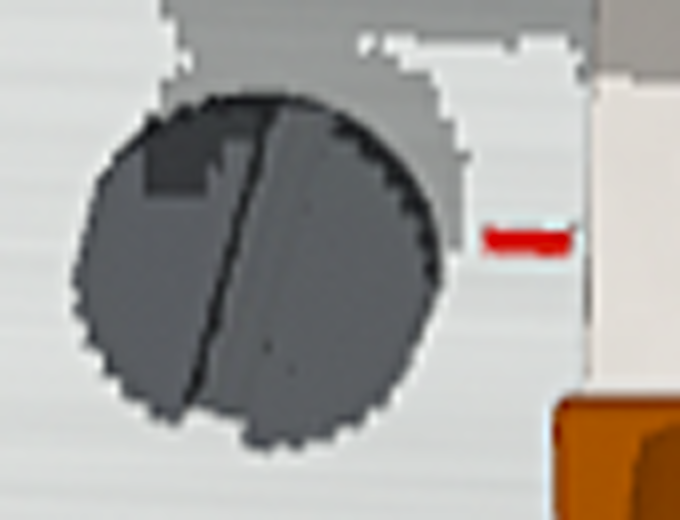

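```bash
python3 - <<'E'
from h import *
s=np.load('s2.npy',allow_pickle=True)[0]
f=lambda u,v:onz('wrist',(u/8+235-.5,v/8+160-.5),.126,s)[:2]
C=np.array([.5651,.0647])
for a,b in [((274,100),(187,405)),((326,150),(250,430)),((340,115),(250,435))]:
    A,B=f(*a),f(*b); d=B-A; d/=np.linalg.norm(d); print(A.round(4),B.round(4),'ang',np.degrees(np.arctan2(d[1],d[0])).round(1),'offset of C',((C-A)@np.array([-d[1],d[0]])).round(4))
# machine yaw from cover edges / red mark
print('mark',f(485,241),f(572,241))
E
```

```text
[0.5431 0.0663] [0.583  0.0574] ang -12.6 offset of C 0.0032
[0.5486 0.0729] [0.5855 0.0653] ang -11.5 offset of C -0.0047
[0.5441 0.0743] [0.5862 0.0654] ang -12.0 offset of C -0.005
mark [0.55791149 0.09281747] [0.55677719 0.10340215]
```

Emit:
{"op": "arm_command", "data": {
  "steps": [
    [[0, -20, 0], [0, 0, -0.11], -1],
    [[0.7, -58.3, 0], [0, 0, -0.321], -1],
    [[0.7, -58.3, 0], [0, 0, -0.321], -1],
    [[0.7, -58.3, -20], [0, 0, -0.321], -1],
    [[0.7, -58.3, -38], [0, 0, -0.321], -1],
    [[0.7, -58.3, -38], [0, 0, -0.321], -1],
    [[0.7, -58.3, -38], [0, 0, -0.321], -1],
    [[0.7, -58.3, -38], [0, 0, -0.321], -1]
  ]
}}

```text
t: 5.65
eef_pos: [0.5654, 0.0651, 0.1926]
tool_rot: [180.0, 0.1, 167.7]
ft_force: [0.1, -0.4, -1.6]
width: 0.169
grasp_force: 60.0
```

Emit:
{"op": "arm_command", "data": {
  "steps": [
    [[0, 0, 0], [0, 0, 0], -1],
    [[0, 0, 0], [0, 0, 0], -1],
    [[0, 0, 0], [0, 0, 0], -1]
  ]
}}

```text
t: 6.02
eef_pos: [0.5648, 0.0648, 0.1918]
tool_rot: [180.0, 0.0, 167.6]
ft_force: [-0.4, 0.5, -1.4]
width: 0.168
grasp_force: 60.0
```

```bash
cat >> h.py <<'E'
def st():
    s=bot.sense(); print('t',round(s['t'],2),s['eef_pos'].round(4),s['tool_rot'].round(2),'F',s['ft_force'].round(2),'M',s['moment'].round(3),'w',round(s['width'],3)); return s
E
python3 - <<'E'
from h import *
s=st(); im=grab('scene','s3'); c=grab('wrist','w3'); im=im[190:300,230:370]; c=c[130:270,230:410]
cv2.imwrite('pics/c4.png',np.hstack([cv2.resize(im,(400,314),interpolation=2),cv2.resize(c,(400,314),interpolation=2)])[:,:,::-1])
st()
E
```

```text
t 6.03 [0.5648 0.0648 0.1918] [1.8000e+02 1.0000e-02 1.6764e+02] F [-0.35  0.54 -1.38] M [0.045 0.022 0.043] w 0.168
t 6.12 [0.5648 0.0648 0.1917] [-1.8000e+02  1.0000e-02  1.6764e+02] F [-0.36  0.1  -1.64] M [-0.055 -0.015  0.029] w 0.169
```

View pics/c4.png

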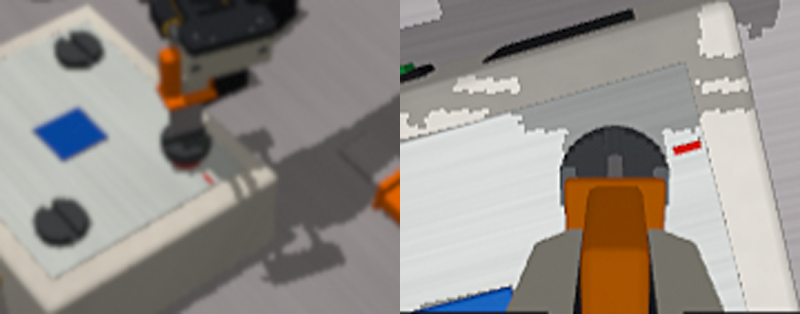

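The key is centred over the slot: the slot strip at x≈614 in the crop lines up with the collar at x≈615. I'll lower it gently and watch the force.

Emit:
{"op": "arm_command", "data": {
  "steps": [
    [[0, 0, -4], [0, 0, 0], -1],
    [[0, 0, -7], [0, 0, 0], -1],
    [[0, 0, -9], [0, 0, 0], -1],
    [[0, 0, -9], [0, 0, 0], -1],
    [[0, 0, -9], [0, 0, 0], -1]
  ]
}}

```text
t: 6.75
eef_pos: [0.5648, 0.0648, 0.1827]
tool_rot: [-180.0, 0.0, 167.6]
ft_force: [0.1, -0.1, -2.2]
width: 0.167
grasp_force: 60.0
```

Emit:
{"op": "arm_command", "data": {
  "steps": [
    [[0, 0, -2], [0, 0, 0], -1],
    [[0, 0, -3], [0, 0, 0], -1],
    [[0, 0, -3], [0, 0, 0], -1]
  ]
}}

```text
t: 7.12
eef_pos: [0.5646, 0.0648, 0.1795]
tool_rot: [-180.0, -0.0, 167.6]
ft_force: [1.2, 0.5, -2.2]
width: 0.169
grasp_force: 60.0
```

Emit:
{"op": "arm_command", "data": {
  "steps": [
    [[0, 0, -1], [0, 0, 0], -1],
    [[0, 0, -2], [0, 0, 0], -1],
    [[0, 0, -2], [0, 0, 0], -1]
  ]
}}

```text
t: 7.5
eef_pos: [0.5647, 0.0648, 0.1776]
tool_rot: [-180.0, -0.0, 167.6]
ft_force: [-0.5, 0.1, -1.5]
width: 0.173
grasp_force: 60.0
```

The tip is about 7.5 mm into the slot with no force. Now I'll feel for the slot floor, the seal drag and then the ledge.

Emit:
{"op": "arm_command", "data": {
  "steps": [
    [[0, 0, -1], [0, 0, 0], -1],
    [[0, 0, -2], [0, 0, 0], -1],
    [[0, 0, -2], [0, 0, 0], -1]
  ]
}}

```text
t: 7.88
eef_pos: [0.5648, 0.0648, 0.1759]
tool_rot: [180.0, 0.0, 167.6]
ft_force: [-0.2, -0.3, 1.0]
width: 0.169
grasp_force: 60.0
```

Emit:
{"op": "arm_command", "data": {
  "steps": [
    [[0, 0, -0.5], [0, 0, 0], -1],
    [[0, 0, -1], [0, 0, 0], -1],
    [[0, 0, -1], [0, 0, 0], -1]
  ]
}}

```text
t: 8.25
eef_pos: [0.5649, 0.0649, 0.1751]
tool_rot: [180.0, 0.0, 167.6]
ft_force: [-2.6, -0.2, 3.7]
width: 0.164
grasp_force: 60.0
```

Emit:
{"op": "arm_command", "data": {
  "steps": [
    [[0, 0, -0.5], [0, 0, 0], -1],
    [[0, 0, -1], [0, 0, 0], -1],
    [[0, 0, -1], [0, 0, 0], -1]
  ]
}}

```text
t: 8.62
eef_pos: [0.5649, 0.0648, 0.1736]
tool_rot: [180.0, 0.0, 167.6]
ft_force: [-1.1, -0.8, 3.6]
width: 0.169
grasp_force: 60.0
```

Emit:
{"op": "arm_command", "data": {
  "steps": [
    [[0, 0, -0.5], [0, 0, 0], -1],
    [[0, 0, -1], [0, 0, 0], -1],
    [[0, 0, -1], [0, 0, 0], -1]
  ]
}}

```text
t: 9.0
eef_pos: [0.5648, 0.0648, 0.1726]
tool_rot: [-180.0, 0.0, 167.6]
ft_force: [-1.1, 0.3, 4.2]
width: 0.173
grasp_force: 60.0
```

Emit:
{"op": "arm_command", "data": {
  "steps": [
    [[0, 0, -0.5], [0, 0, 0], -1],
    [[0, 0, -1], [0, 0, 0], -1],
    [[0, 0, -1], [0, 0, 0], -1]
  ]
}}

```text
t: 9.38
eef_pos: [0.5648, 0.0648, 0.1716]
tool_rot: [-180.0, 0.0, 167.6]
ft_force: [-0.9, -0.8, 3.4]
width: 0.168
grasp_force: 60.0
```

Emit:
{"op": "arm_command", "data": {
  "steps": [
    [[0, 0, -0.5], [0, 0, 0], -1],
    [[0, 0, -1], [0, 0, 0], -1],
    [[0, 0, -1], [0, 0, 0], -1]
  ]
}}

```text
t: 9.75
eef_pos: [0.5649, 0.0648, 0.171]
tool_rot: [180.0, 0.0, 167.6]
ft_force: [-1.5, 0.7, 5.9]
width: 0.168
grasp_force: 60.0
```

Emit:
{"op": "arm_command", "data": {
  "steps": [
    [[0, 0, -0.5], [0, 0, 0], -1],
    [[0, 0, -1], [0, 0, 0], -1],
    [[0, 0, -1], [0, 0, 0], -1]
  ]
}}

```text
t: 10.12
eef_pos: [0.5649, 0.0648, 0.1708]
tool_rot: [180.0, 0.0, 167.6]
ft_force: [-3.1, 0.5, 10.1]
width: 0.171
grasp_force: 60.0
```

Emit:
{"op": "arm_command", "data": {
  "steps": [
    [[0, 0, -0.5], [0, 0, 0], -1],
    [[0, 0, -0.5], [0, 0, 0], -1],
    [[0, 0, -0.5], [0, 0, 0], -1]
  ]
}}

```text
t: 10.5
eef_pos: [0.5649, 0.0649, 0.1707]
tool_rot: [180.0, 0.1, 167.6]
ft_force: [-2.4, -0.8, 11.7]
width: 0.174
grasp_force: 60.0
```

The ledge is at TCP z≈0.1708, about 5 mm of press, with roughly 13 N on the stud. I'll turn clockwise in gentle steps.

Emit:
{"op": "arm_command", "data": {
  "steps": [
    [[0, 0, 0], [0, 0, -0.08], -1],
    [[0, 0, 0], [0, 0, -0.16], -1],
    [[0, 0, 0], [0, 0, -0.24], -1],
    [[0, 0, 0], [0, 0, -0.32], -1],
    [[0, 0, 0], [0, 0, -0.4], -1],
    [[0, 0, 0], [0, 0, -0.4], -1]
  ]
}}

```text
t: 11.25
eef_pos: [0.5656, 0.0652, 0.1707]
tool_rot: [179.9, 0.1, 144.7]
ft_force: [-1.4, 1.7, 10.5]
width: 0.176
grasp_force: 60.0
```

```bash
python3 -c "
from h import *
st()"
```

```text
t 11.25 [0.5656 0.0652 0.1707] [1.7990e+02 1.0000e-01 1.4472e+02] F [-1.39  1.67 10.46] M [-0.038  0.58   0.046] w 0.176
```

Emit:
{"op": "arm_command", "data": {
  "steps": [
    [[0, 0, 0], [0, 0, -0.08], -1],
    [[0, 0, 0], [0, 0, -0.16], -1],
    [[0, 0, 0], [0, 0, -0.24], -1],
    [[0, 0, 0], [0, 0, -0.32], -1],
    [[0, 0, 0], [0, 0, -0.4], -1],
    [[0, 0, 0], [0, 0, -0.48], -1],
    [[0, 0, 0], [0, 0, -0.48], -1]
  ]
}}

```text
t: 12.12
eef_pos: [0.5661, 0.0655, 0.1707]
tool_rot: [179.8, 0.0, 117.2]
ft_force: [-1.4, 1.4, 9.2]
width: 0.173
grasp_force: 60.0
```

Emit:
{"op": "arm_command", "data": {
  "steps": [
    [[0, 0, 0], [0, 0, -0.08], -1],
    [[0, 0, 0], [0, 0, -0.16], -1],
    [[0, 0, 0], [0, 0, -0.24], -1],
    [[0, 0, 0], [0, 0, -0.3], -1],
    [[0, 0, 0], [0, 0, -0.3], -1]
  ]
}}

```text
t: 12.75
eef_pos: [0.5664, 0.0656, 0.1701]
tool_rot: [179.8, -0.0, 100.1]
ft_force: [0.8, 0.5, 5.6]
width: 0.171
grasp_force: 60.0
```

```bash
python3 -c "
from h import *
st()"
```

```text
t 12.75 [0.5664 0.0656 0.1701] [ 1.7975e+02 -1.0000e-02  1.0005e+02] F [0.84 0.47 5.61] M [ 0.158 -0.074  0.063] w 0.171
```

Emit:
{"op": "arm_command", "data": {
  "steps": [
    [[0, 0, -0.5], [0, 0, 0], -1],
    [[0, 0, -0.5], [0, 0, -0.05], -1],
    [[0, 0, -0.5], [0, 0, -0.05], -1]
  ]
}}

```text
t: 13.12
eef_pos: [0.5665, 0.0655, 0.1695]
tool_rot: [179.7, -0.0, 97.2]
ft_force: [0.3, 1.0, 6.3]
width: 0.166
grasp_force: 60.0
```

Emit:
{"op": "arm_command", "data": {
  "steps": [
    [[0, 0, 0], [0, 0, -0.05], -1],
    [[0, 0, 0], [0, 0, -0.05], -1]
  ]
}}

```text
t: 13.38
eef_pos: [0.5664, 0.0655, 0.1692]
tool_rot: [179.8, -0.0, 94.4]
ft_force: [2.3, 0.9, 5.7]
width: 0.166
grasp_force: 60.0
```

```bash
python3 -c "
from h import *
st()"
```

```text
t 13.38 [0.5664 0.0655 0.1692] [ 1.7976e+02 -3.0000e-02  9.4370e+01] F [2.35 0.89 5.67] M [ 0.338 -0.482  0.062] w 0.166
```

Emit:
{"op": "arm_command", "data": {
  "steps": [
    [[0, 0, -0.5], [0, 0, -0.04], -1],
    [[0, 0, -1], [0, 0, -0.04], -1],
    [[0, 0, -1], [0, 0, -0.04], -1]
  ]
}}

```text
t: 13.75
eef_pos: [0.5663, 0.0654, 0.1681]
tool_rot: [179.8, -0.0, 92.0]
ft_force: [4.0, 2.2, 4.2]
width: 0.167
grasp_force: 60.0
```

```bash
python3 -c "
from h import *
st()"
```

```text
t 13.75 [0.5663 0.0654 0.1681] [ 1.7979e+02 -4.0000e-02  9.2030e+01] F [4.04 2.18 4.17] M [ 0.523 -1.247  0.025] w 0.167
```

The stud is going down against drag alone, so it is in the gap. The side force suggests the stud's true axis is about 1 mm further along +x. I'll shift the command that way and keep pushing.

Emit:
{"op": "arm_command", "data": {
  "steps": [
    [[1, 0, 0], [0, 0, 0], -1],
    [[1.2, 0.2, -1], [0, 0, 0], -1],
    [[1.2, 0.2, -2], [0, 0, 0], -1],
    [[1.2, 0.2, -2], [0, 0, 0], -1]
  ]
}}

```text
t: 14.25
eef_pos: [0.5664, 0.0653, 0.1656]
tool_rot: [179.9, -0.0, 92.0]
ft_force: [5.5, 3.9, 4.2]
width: 0.169
grasp_force: 60.0
```

```bash
python3 -c "
from h import *
st()"
```

```text
t 14.25 [0.5664 0.0653 0.1656] [ 1.7994e+02 -3.0000e-02  9.2020e+01] F [5.47 3.85 4.16] M [ 0.784 -1.323  0.095] w 0.169
```

Emit:
{"op": "arm_command", "data": {
  "steps": [
    [[1, 0.7, -0.5], [0, 0, 0], -1],
    [[1, 0.7, -1], [0, 0, 0], -1],
    [[1, 0.7, -1.5], [0, 0, 0], -1]
  ]
}}

```text
t: 14.62
eef_pos: [0.5666, 0.0655, 0.1639]
tool_rot: [-180.0, 0.0, 92.0]
ft_force: [2.8, 1.4, 4.5]
width: 0.17
grasp_force: 60.0
```

Emit:
{"op": "arm_command", "data": {
  "steps": [
    [[0, 0, -0.5], [0, 0, 0], -1],
    [[0, 0, -1], [0, 0, 0], -1],
    [[0, 0, -1], [0, 0, 0], -1]
  ]
}}

```text
t: 15.0
eef_pos: [0.5666, 0.0655, 0.163]
tool_rot: [-180.0, 0.0, 92.0]
ft_force: [3.3, 2.3, 4.1]
width: 0.17
grasp_force: 60.0
```

Emit:
{"op": "arm_command", "data": {
  "steps": [
    [[0, 0, -0.5], [0, 0, 0], -1],
    [[0, 0, -1], [0, 0, 0], -1],
    [[0, 0, -1], [0, 0, 0], -1]
  ]
}}

```text
t: 15.38
eef_pos: [0.5667, 0.0655, 0.162]
tool_rot: [-180.0, 0.0, 92.0]
ft_force: [2.6, 1.7, 3.7]
width: 0.169
grasp_force: 60.0
```

Emit:
{"op": "arm_command", "data": {
  "steps": [
    [[0, 0, -0.5], [0, 0, 0], -1],
    [[0, 0, -1], [0, 0, 0], -1],
    [[0, 0, -1], [0, 0, 0], -1]
  ]
}}

```text
t: 15.75
eef_pos: [0.5667, 0.0656, 0.1616]
tool_rot: [-180.0, -0.0, 92.0]
ft_force: [0.6, 0.9, 7.5]
width: 0.168
grasp_force: 60.0
```

Emit:
{"op": "arm_command", "data": {
  "steps": [
    [[0, 0, -0.7], [0, 0, 0], -1],
    [[0, 0, -1.4], [0, 0, 0], -1],
    [[0, 0, -1.4], [0, 0, 0], -1]
  ]
}}

```text
t: 16.12
eef_pos: [0.5668, 0.0655, 0.1614]
tool_rot: [180.0, -0.0, 92.0]
ft_force: [-0.4, 0.6, 13.1]
width: 0.168
grasp_force: 60.0
```

Emit:
{"op": "arm_command", "data": {
  "steps": [
    [[0, 0, -0.5], [0, 0, 0], -1],
    [[0, 0, -0.5], [0, 0, 0], -1]
  ]
}}

```text
t: 16.38
eef_pos: [0.5668, 0.0655, 0.1614]
tool_rot: [180.0, -0.0, 92.0]
ft_force: [-0.8, 1.0, 14.6]
width: 0.172
grasp_force: 60.0
```

```bash
python3 -c "
from h import *
st()"
```

```text
t 16.38 [0.5668 0.0655 0.1614] [ 1.7998e+02 -4.0000e-02  9.2000e+01] F [-0.84  0.96 14.64] M [0.288 0.313 0.059] w 0.172
```

The stop is hard at z = 0.1614, 14.5 mm below first contact, with 16 N on it, so the stud is home. Withdrawing straight up.

Emit:
{"op": "arm_command", "data": {
  "steps": [
    [[0, 0, 2], [0, 0, 0], -1],
    [[0, 0, 8], [0, 0, 0], -1],
    [[0, 0, 20], [0, 0, 0], -1],
    [[0, 0, 50], [0, 0, 0], -1],
    [[0, 0, 74], [0, 0, 0.15], -1],
    [[0, 20, 74], [0, 0, 0.33], -1],
    [[0, 40, 74], [0, 0, 0.51], -1],
    [[0, 58, 74], [0, 0, 0.69], -1]
  ]
}}

```text
t: 17.38
eef_pos: [0.5641, 0.1231, 0.2324]
tool_rot: [-179.6, -0.2, 131.9]
ft_force: [-0.4, 0.5, -1.4]
width: 0.173
grasp_force: 60.0
```

Emit:
{"op": "arm_command", "data": {
  "steps": [
    [[0, 0, 0], [0, 0, 0.18], -1],
    [[0, 0, 0], [0, 0, 0.36], -1],
    [[0, 0, 0], [0, 0, 0.54], -1],
    [[0, 0, 0], [0, 0, 0.72], -1],
    [[0, 0, 0], [0, 0, 0.9], -1],
    [[0, 0, 0], [0, 0, 0.95], -1],
    [[0, 0, 0], [0, 0, 0.95], -1],
    [[0, 0, 0], [0, 0, 0.95], -1]
  ]
}}

```text
t: 18.38
eef_pos: [0.5658, 0.1229, 0.2327]
tool_rot: [-179.9, -0.2, -174.1]
ft_force: [0.2, -0.4, -1.4]
width: 0.169
grasp_force: 60.0
```

```bash
python3 - <<'E'
from h import *
s=st(); im=grab('wrist','w4'); np.save('s4.npy',[s],allow_pickle=True)
a=im[100:350,160:500]; t=bot.read_camera('scene')[190:300,230:370]
cv2.imwrite('pics/c5.png',np.hstack([cv2.resize(a,(408,300),interpolation=2),cv2.resize(t,(382,300),interpolation=2)])[:,:,::-1])
E
```

```text
t 18.38 [0.5658 0.1229 0.2327] [-1.7993e+02 -1.7000e-01 -1.7409e+02] F [ 0.22 -0.41 -1.4 ] M [ 0.025 -0.012  0.027] w 0.169
```

View pics/c5.png

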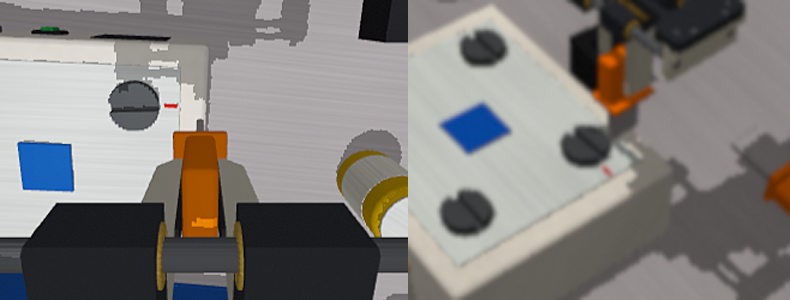

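The stud is home: the red collar is gone and the slot at (134,110) points at the red mark. Before returning the key, I'll check whether it shifted in the grip.

```bash
python3 - <<'E'
from h import *
for f in ('w2','w4'):
    im=cv2.imread(f'pics/{f}.png')[200:300,290:365]; m=cv2.inRange(cv2.cvtColor(im,cv2.COLOR_BGR2HSV),(3,170,90),(16,255,255))
    k=max(cv2.findContours(m,0,1)[0],key=cv2.contourArea); print(f,cv2.boundingRect(k),cv2.contourArea(k),cv2.minAreaRect(k))
st()
E
```

```text
w2 (14, 9, 45, 89) 2835.0 ((36.0, 53.0), (88.0, 44.0), 90.0)
w4 (14, 9, 45, 89) 2836.0 ((36.0, 53.0), (88.0, 44.0), 90.0)
t 18.48 [0.5663 0.1234 0.233 ] [-1.7995e+02 -9.0000e-02 -1.7406e+02] F [-0.1  -0.82 -2.24] M [ 0.036  0.066 -0.038] w 0.168
```

Emit:
{"op": "arm_command", "data": {
  "steps": [
    [[-20, 40, 0], [0, 0, 0], -1],
    [[-50, 95, 0], [0, 0, 0], -1],
    [[-80, 150, 0], [0, 0, 0], -1],
    [[-111, 200, 0], [0, 0, 0], -1],
    [[-111, 200, -40], [0, 0, 0], -1],
    [[-111, 200, -80], [0, 0, 0], -1],
    [[-111, 200, -85], [0, 0, 0], -1],
    [[-111, 200, -85], [0, 0, 0], -1]
  ]
}}

```text
t: 19.48
eef_pos: [0.4565, 0.3239, 0.149]
tool_rot: [180.0, 0.0, -174.1]
ft_force: [0.3, -0.3, -1.2]
width: 0.166
grasp_force: 60.0
```

Emit:
{"op": "arm_command", "data": {
  "steps": [
    [[0, 0, 0], [0, 0, 0], -1],
    [[0, 0, 0], [0, 0, 0], -1],
    [[0, 0, 0], [0, 0, 0], -1],
    [[0, 0, 0], [0, 0, 0], -1],
    [[0, 0, 0], [0, 0, 0], -1]
  ]
}}

```text
t: 20.1
eef_pos: [0.4559, 0.3237, 0.1483]
tool_rot: [-180.0, -0.0, -174.0]
ft_force: [0.1, -0.1, -1.2]
width: 0.168
grasp_force: 60.0
```

```bash
python3 -c "
from h import *
st()"
```

```text
t 20.1 [0.4559 0.3237 0.1483] [-180.     -0.   -174.03] F [ 0.12 -0.08 -1.21] M [0.069 0.029 0.019] w 0.168
```

Emit:
{"op": "arm_command", "data": {
  "steps": [
    [[-1.4, -0.5, 0], [0, 0, 0], -1],
    [[-1.4, -0.5, -20], [0, 0, 0], -1],
    [[-1.4, -0.5, -34], [0, 0, 0], -1],
    [[-1.4, -0.5, -42], [0, 0, 0], -1],
    [[-1.4, -0.5, -42], [0, 0, 0], -1]
  ]
}}

```text
t: 20.72
eef_pos: [0.4542, 0.323, 0.1056]
tool_rot: [-180.0, -0.1, -174.0]
ft_force: [-0.4, -0.2, -1.3]
width: 0.168
grasp_force: 60.0
```

Emit:
{"op": "arm_command", "data": {
  "steps": [
    [[0, 0, -12], [0, 0, 0], -1],
    [[0, 0, -22], [0, 0, 0], -1],
    [[0, 0, -28], [0, 0, 0], -1],
    [[0, 0, -29], [0, 0, 0], -1],
    [[0, 0, -29], [0, 0, 0], -1]
  ]
}}

```text
t: 21.35
eef_pos: [0.4543, 0.323, 0.0771]
tool_rot: [-180.0, -0.0, -174.0]
ft_force: [-0.4, -1.5, -2.3]
width: 0.17
grasp_force: 60.0
```

Emit:
{"op": "arm_command", "data": {
  "steps": [
    [[0, 0, -1], [0, 0, 0], -1],
    [[0, 0, -2], [0, 0, 0], -1],
    [[0, 0, -2.5], [0, 0, 0], -1],
    [[0, 0, -2.5], [0, 0, 0], -1]
  ]
}}

```text
t: 21.85
eef_pos: [0.4548, 0.323, 0.0748]
tool_rot: [-180.0, 0.0, -174.0]
ft_force: [0.4, -1.9, -1.0]
width: 0.17
grasp_force: 60.0
```

Emit:
{"op": "arm_command", "data": {
  "steps": [
    [[0, 0, -0.6], [0, 0, 0], -1],
    [[0, 0, -0.8], [0, 0, 0], -1],
    [[0, 0, -0.8], [0, 0, 0], -1]
  ]
}}

```text
t: 22.22
eef_pos: [0.4548, 0.3231, 0.0742]
tool_rot: [-180.0, 0.0, -174.0]
ft_force: [-0.2, -3.3, 2.0]
width: 0.167
grasp_force: 60.0
```

```bash
python3 -c "
from h import *
st()"
```

```text
t 22.23 [0.4548 0.3231 0.0742] [-1.7999e+02  2.0000e-02 -1.7404e+02] F [-0.17 -3.25  2.  ] M [-0.569 -0.118 -0.004] w 0.167
```

Contact comes at z = 0.0742, the same height as at the grasp, so the key is seated. Releasing and retreating.

Emit:
{"op": "arm_command", "data": {
  "steps": [
    [[0, 0, 0], [0, 0, 0], -0.3],
    [[0, 0, 0], [0, 0, 0], -0.1],
    [[0, 0, 0], [0, 0, 0], 0],
    [[0, 0, 0], [0, 0, 0], 0],
    [[0, 0, 30], [0, 0, 0], 0],
    [[0, 0, 80], [0, 0, 0], 0],
    [[0, 0, 145], [0, 0, 0], 0],
    [[0, 0, 145], [0, 0, 0], 0]
  ]
}}

```text
t: 23.22
eef_pos: [0.457, 0.3254, 0.2242]
tool_rot: [179.6, 0.6, -174.0]
ft_force: [-0.3, 1.0, -0.3]
width: 0.496
grasp_force: 0.0
```

Emit:
{"op": "arm_command", "data": {
  "steps": [
    [[0, 0, 0], [0, 0, 0], 0],
    [[0, 0, 0], [0, 0, 0], 0],
    [[0, 0, 0], [0, 0, 0], 0]
  ]
}}

```text
t: 23.6
eef_pos: [0.4538, 0.3227, 0.2174]
tool_rot: [-179.9, -0.2, -174.0]
ft_force: [0.0, -0.4, -0.2]
width: 0.504
grasp_force: 0.0
```

```bash
python3 - <<'E'
from h import *
st(); w=grab('wrist','w5')[130:240,280:380]; t=grab('scene','s5')
a=cv2.resize(w,(380,418),interpolation=2); b=cv2.resize(t[190:350,230:480],(420,269),interpolation=2); b=cv2.copyMakeBorder(b,0,418-269,0,0,0)
cv2.imwrite('pics/c6.png',np.hstack([a,b])[:,:,::-1])
E
```

```text
t 23.6 [0.4538 0.3227 0.2174] [-1.7990e+02 -1.6000e-01 -1.7403e+02] F [ 0.01 -0.44 -0.24] M [ 0.066 -0.034  0.038] w 0.504
```

View pics/c6.png

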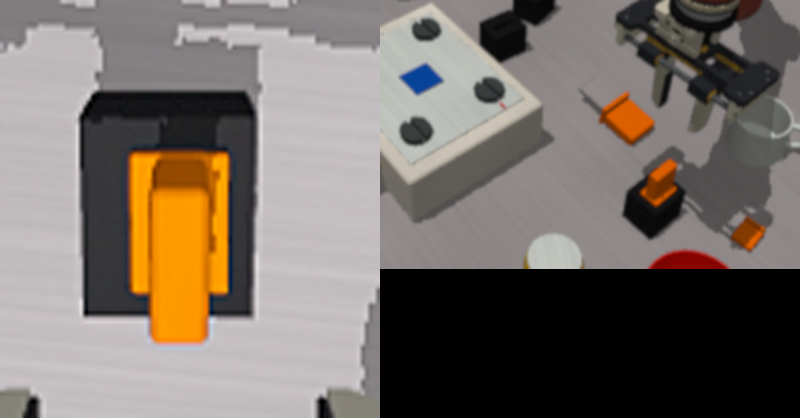

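The key stands upright with its collar flat on the stand (handle at (180,250)), all four studs are down, and the gripper is clear.

```bash
python3 -c "
from station import bot
print(bot.sign_off())"
```

```text
the job is handed in; nothing more can be done
None
```

The raised stud is pushed down, turned clockwise and home in its catch; the orange key is back fully seated in its stand; the job was handed in at about 23.7 s, with the highest push I read on the unit about 16 N.

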